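# Clamp a cast relief panel in its toggle fixture

### The job

Push the copper-coloured relief panel along the fixture bed until its far edge lies flush, all along, against the yellow stop bar, then push the red lever of the toggle clamp over its dead point so that it snaps into lock and the rubber pad holds the panel down. The panel only slides: do not lift or tip it. Leave the tools and other things lying about where they are.

Things in the scene. Friction and masses are not known exactly. Their poses are not given: they have to be found in the camera images.
- fixture: Fixed aluminium bed plate on the table: its x from -125 to +90 mm, its y from -170 to +200 mm, top 16 mm above the table. Origin at the table; turned about the vertical from start to start. On it stands a fixed yellow stop bar whose straight face, looking to -x, lies at x = +60 mm, from y = -85 to +85 mm, 22 mm high, 16 mm thick. The panel is pushed along the fixture's +x.
- stop_mid (a point): Middle of the stop bar's face, at its foot on the bed top (fixture x = 60, y = 0, z = 16 mm); axes as the fixture's.
- panel: Loose copper-coloured relief panel flat on the bed, 110 mm (its x) by 160 mm (its y) by 14 mm, about 0.7 kg, thin ridges on top, a plain strip at its +y end where the clamp presses. Origin: centre of the underside. Starts 12 to 46 mm short of the stop and up to 0.12 rad askew to the fixture. It slides easily; if one far corner meets the stop first, push on the lagging half.
- panel_far_left (a point): Far (+x) end, +y corner of the panel, at half thickness (panel x = 55, y = 80, z = 7 mm). At the stop its fixture x is 60 mm.
- panel_far_right (a point): Far (+x) end, -y corner of the panel, at half thickness (panel x = 55, y = -80, z = 7 mm).
- panel_near_mid (a point): Middle of the panel's near (-x) edge face, the face to push, at half thickness (panel x = -55, y = 0, z = 7 mm).
- clamp: Steel toggle clamp base bolted to the bed beside the panel's +y edge, foot 46 x 62 mm, 52 mm high. Origin: centre of the foot, on the bed top; axes parallel to the fixture's; its place along x varies. Its 16 mm wide arm, pad at the end 80 mm from the pivot, reaches to -y over the panel. Arm and lever are one piece: the arm stands up 79 degrees while open and lies level in lock.
- pivot (a point): Axis of the lever: it runs along the clamp's x, 45 mm above the clamp's origin.
- knob (a point): Centre of the red ball, 28 mm in diameter, at the end of the red lever, 120 mm from the lever's axis. The lever is a round bar 16 mm thick below the ball. Push on the outer (+y) side of the ball, towards the panel (-y of the clamp), following its arc up and over; the ball turns with the lever, so let the finger rise with its skin.
- lever (a joint): Lever angle, rad. 0: open, leaning back 0.85 rad from upright to the clamp's +y. Grows as it is pushed up and over to -y: upright 0.85, dead point 1.0, locked at its stop 1.38. A spring resists up to the dead point (10 to 15 N on the ball), then throws the lever on into lock, away from the hand; let go short of it, it falls back. Starts open, at 0.
- pad: Black rubber pad, 16 mm in diameter, on a sprung spindle hanging from the clamp arm's end; origin at the arm's end on the spindle's axis, pad's lower face 35 mm below it. In lock it presses on the panel with about 4.5 N, about 80 mm towards -y from the clamp's origin, level with it in x.
- punch: Chasing punch of dark steel, 105 mm long, 13 mm square, lying on the right-hand strip of the fixture bed. Origin: underside, mid length; x along it. Leave alone.
- wood_block: Pale wooden setting block 40 x 50 x 28 mm standing on the fixture bed, nearer the robot than the clamp. Origin: centre of underside. Leave alone.
- hammer: Hammer lying on the table on the right (-y). Origin: underside. Leave alone.
- brush: Brush lying on the table on the left (+y). Origin: underside. Leave alone.
- tin: Open green tin, 72 mm wide, 85 mm high, on the table on the left (+y). Origin: centre of underside. Leave alone.
- jar: Amber glass jar, 64 mm wide, 75 mm high, on the table on the right (-y), near the robot. Origin: centre of underside. Leave alone.
Mind the look-alikes: they are no part of the job. Of the things shaped like the panel, the copper one is meant.

How it is judged:
By the outcome, as a careful person would: the job done as asked, in the order asked, and still so for the second after the job is handed in, with the robot touching nothing.
It also fails if it takes over 58 s, if anything falls off the work surface, if the arm or the gripper's body presses on something with over 40 N, if the wrist force passes 120 N, or if a joint passes its speed limit or range.

### The arm

A 6-joint arm with a two-finger parallel gripper is mounted at the origin on the work surface. World frame = base frame: x ahead of the robot, y to its left, z up, the work surface at z = 0. Lengths are in mm, angles in rad, forces in N, time in s.
With the tool pointing down it reaches from about 275 to 1000 mm from the base axis. Payload 8.4 kg.
Tool frame: the origin (TCP) lies midway between the tips of the shut fingers; the grasp point (between the pads) lies 19 mm behind it (r.grip_depth is the z of the grasp point in the tool frame, in mm); z points along the fingers, y is the direction in which the jaws open and shut (so a half turn about z gives the same grasp; the last joint's range is limited). The gripper opens to 85 mm and grips with 20 to 120 N. Pads are 22 mm wide; open, the fingers measure 114 mm over their backs; the gripper's body (76 mm by 85 mm) begins 54 mm behind the grasp point. The pads swing forward as they close: fully open they stand 13 mm farther back than shut.
Start: joints at [-1.318, 0.353, 1.633, -0, 1.155, -0.002], TCP at [157.531, -604.824, 231.281] pointing down, gripper open.
Joint ranges: [-2.63, 2.63], [-0.92, 2.1], [0.06, 2.66], [-1.3, 4.44], [0, 2.69], [-3.02, 3.02]. Speed limits (rad/s): [2.22, 2.22, 2.79, 3.14, 3.14, 3.14].

### API

Orientations are given as a rotation vector (axis times angle).
In Python, from cell import r gives the robot as it stands.
- The arm moves only by the tool carry_out, never from a script. Its argument "steps" is a list of rows, each an object with "delta_pos": the shift along the world's x, y, z each as a share of 0.1 m, from -1 to 1, a list of three; "dr": the turn, a rotation vector about the world's x, y, z each as a share of 90 degrees, from -1 to 1, a list of three. In form: [{"delta_pos": [tx, ty, tz], "dr": [wx, wy, wz]}, ...]. A call has 1 to 10 rows; each row shifts and turns the commanded pose from where the row before left it; what a row does not reach is not made up. A row lasts 1/8 s, in which the tool goes at most 62.5 mm and 10.7 degrees, less where a joint would pass 70% of its speed; a pose out of reach is approached as far as the arm can. A call with a number of a shift or a turn outside -1 to 1 is refused whole. A call with a gripper value outside its range is refused whole. "claw" is the closure, from 0 (fully open) to 1 (shut), set as the call begins (left out, the last holds). The fingers move at their own pace and stop on an object; "grip_force" is the grip in N (left out, the last holds). Time passes only in rows, so rows that do not move let the fingers close. It gives the time, the measured TCP pose, the force and the opening at its end, in the units of the state.
- r.get_state(): the state, without advancing time (a new reading comes with each control period).
- r.grab_frame(name): name is "scene" or "side" or "wrist"; returns a dict with "color" (480x640x3 uint8, red, green, blue), "range_z" (480x640 float32, mm along the optical axis (not along the pixel's ray), 0 where there is no reading), "vertical_fov" (degrees; the focal length in pixels is half the picture's height over the tangent of half this angle, whatever the lens; pixels are square), "cx", "cy" (the principal point, pixels), "k1" (the pictures are not rectified: a ray, as slopes to the right and down, at radius r is drawn at 1 + k1 r^2 times it, then the intrinsics apply), "world_from_camera" (4x4, takes a point from camera to world coordinates). Camera axes: x right, y up, looking along -z (the intrinsics and any distortion apply to the point x, -y, -z); pixel columns grow to the right and rows downward; lengths in mm; the calibration is good to about 2 mm. A picture is of the moment at which its call begins.
- r.finish_job(): hands the job in, once; it reports no verdict.
The state is a dict: "time_s": time; "q": joint angles; "qvel": joint speeds; "joint_efforts": joint torques, N m; "eef_pos": TCP position; "tcp_rot": TCP orientation; "wrist_force": force on the tool from outside, world axes, zero at the start; "ft_torque": the same for the moment, N m; "grip_width": opening from 0.0 (shut) to 1.0 (fully open).
Only numpy, scipy, OpenCV 4.12 (cv2) and the standard library are available. Lean on these libraries where they do the work, as an engineer would, in place of code of your own. Each camera call takes 0.05 s, during which the arm holds its last target.

## Working session

There is one attempt and no reset: what is moved stays moved. The work goes in short steps, Python scripts to look and compute and a tool call to move; the robot and the scene stay as the last step left them, time stands still between calls to the robot, and variables do not carry over. Pictures are saved under pics/ and viewed, and the job is handed in when it is done.

Besides the shell and the picture viewer there is one more tool, called as a command line: name --argument value ..., lists and objects as JSON in quotes. carry_out: Moves the arm, as the interface text tells. Shift numbers are shares of 0.1 m and turn numbers shares of 90 degrees, none past 1 either way. Its arguments: {"type":"object","properties":{"steps":{"type":"array"},"claw":{"type":"number"},"grip_force":{"type":"number"}},"required":["steps"]}

```bash
mkdir -p pics; ls; cat > h.py <<'E'
import numpy as np, cv2
from cell import r
def snap(n,fn):
    f=r.grab_frame(n); np.savez(''+fn+'.npz',**f)
    cv2.imwrite('pics/'+fn+'.png',f['color'][:,:,::-1]); return f
def load(fn):
    d=np.load(''+fn+'.npz'); return {k:d[k] for k in d.files}
def K(f):
    h=f['color'].shape[0]; fo=h/2/np.tan(np.radians(float(f['vertical_fov']))/2)
    return np.array([[fo,0,float(f['cx'])],[0,fo,float(f['cy'])],[0,0,1]]),np.array([float(f['k1']),0,0,0,0])
def ray(f,u,v):
    k,d=K(f); p=cv2.undistortPoints(np.array([[[u,v]]],float),k,d)[0,0]
    M=f['world_from_camera']; return M[:3,3],M[:3,:3]@np.array([p[0],-p[1],-1.])
def atz(f,u,v,z):
    o,d=ray(f,u,v); return o+d*(z-o[2])/d[2]
def dep(f,u,v):
    o,d=ray(f,u,v); return o+d*float(f['range_z'][int(round(v)),int(round(u))])
def proj(f,P):
    k,d=K(f); M=f['world_from_camera']; c=M[:3,:3].T@(np.asarray(P,float)-M[:3,3])
    q=np.array([[c[0],-c[1],-c[2]]]); return cv2.projectPoints(q,np.zeros(3),np.zeros(3),k,d)[0][0,0]
def crop(f,fn,u0,v0,w,h,s):
    cv2.imwrite('pics/'+fn+'.png',cv2.resize(f['color'][v0:v0+h,u0:u0+w,::-1],None,fx=s,fy=s,interpolation=cv2.INTER_CUBIC))
E
python3 -c "
from h import *
for n in ('scene','side','wrist'):
  f=snap(n,n+'0'); print(n,f['vertical_fov'],f['k1'],f['world_from_camera'].round(2).tolist())
print(r.get_state())"
```

```text
pics
scene 50.36878430068114 -0.07357740497063239 [[0.78, -0.47, 0.41, 966.36], [0.62, 0.61, -0.49, -603.26], [-0.02, 0.64, 0.77, 1037.36], [0.0, 0.0, 0.0, 1.0]]
side 43.130964272390614 -0.14295496277148054 [[-0.99, 0.11, -0.1, 292.62], [-0.15, -0.67, 0.73, 1190.6], [0.01, 0.73, 0.68, 1213.12], [0.0, 0.0, 0.0, 1.0]]
wrist 69.3405972049048 -0.0060739571668669695 [[0.25, 0.93, 0.27, 225.85], [-0.97, 0.24, 0.07, -586.01], [-0.0, -0.28, 0.96, 373.09], [0.0, 0.0, 0.0, 1.0]]
{'time_s': 0.15, 'q': array([-1.31843371e+00,  3.53498026e-01,  1.63393029e+00,  1.94425531e-06,
        1.15520558e+00, -2.37951101e-03]), 'qvel': array([-0.00186966, -0.00223981, -0.00090475,  0.00132211,  0.0018359 ,
        0.00098613]), 'joint_efforts': array([-5.45350686e-04, -6.05636787e+01, -3.42338276e+01,  3.01323382e-05,
        6.15682919e-03,  2.04100911e-05]), 'eef_pos': array([ 157.42374687, -604.49076868,  230.74267065]), 'tcp_rot': array([-3.11511863e+00, -3.98934427e-01,  2.01064175e-04]), 'wrist_force': array([ 0.92630764, -0.12727808, -0.43226092]), 'ft_torque': array([-0.04781548, -0.00360495,  0.04189419]), 'grip_width': 0.9996628486707898}
```

View pics/scene0.png

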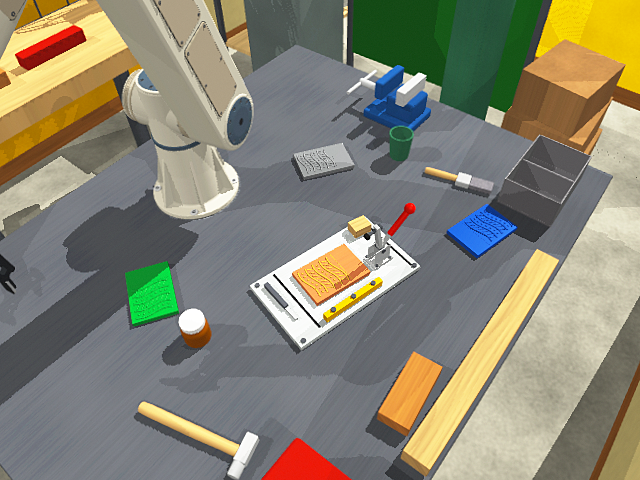

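View pics/side0.png

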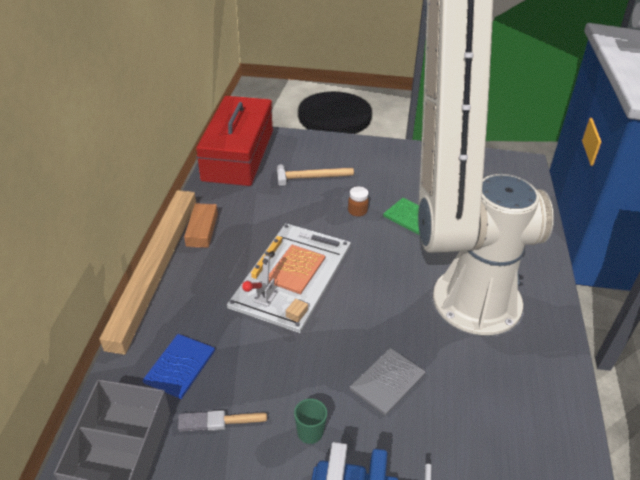

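The scene view shows the panel-like things: the copper one on the bed (330,272), grey (323,160), blue (482,230), green (152,293), and a plain orange block (410,392). Only the one on the bed is copper with ridges, lying next to the yellow stop (352,300). I'll enlarge that area.

```bash
python3 -c "
from h import *
f=load('scene0'); crop(f,'sc0',240,190,190,160,4.2)
f=load('side0'); crop(f,'sd0',220,215,140,120,5.5)"
```

```text
(no output)
```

View pics/sc0.png

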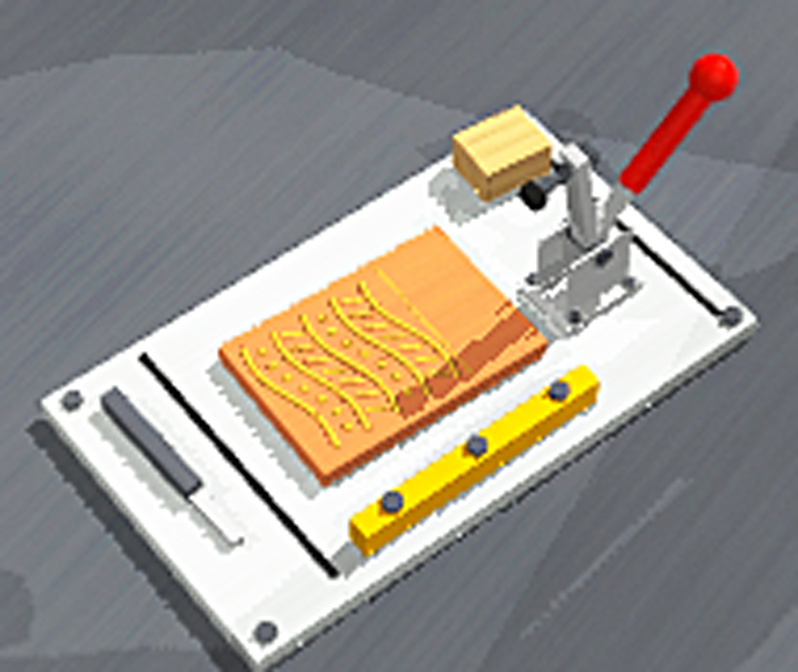

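View pics/sd0.png

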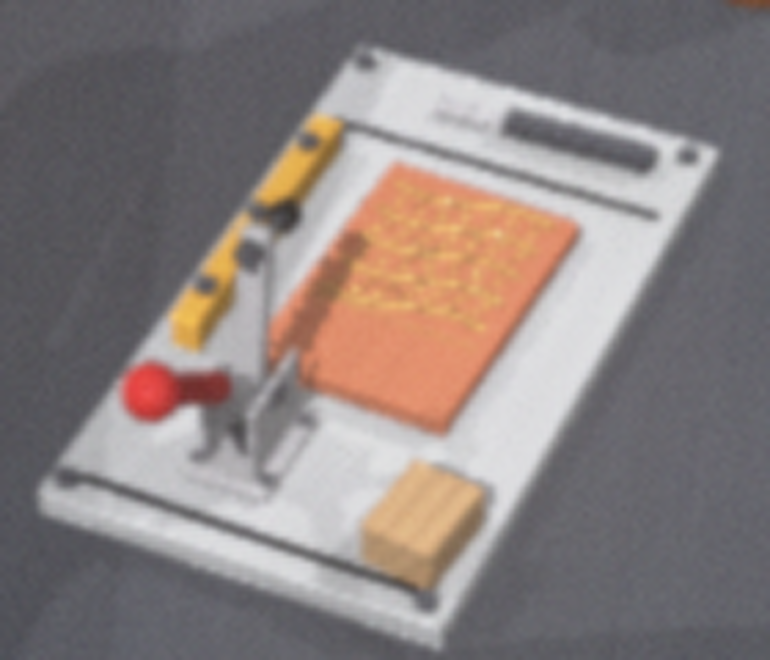

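```bash
cat > m0.py <<'E'
from h import *
from scipy.optimize import least_squares
f=load('scene0'); g=load('side0')
sc=lambda a,b:(240+(a+.5)/4.2-.5,190+(b+.5)/4.2-.5)
sd=lambda a,b:(220+(a+.5)/5.5-.5,215+(b+.5)/5.5-.5)
# bed corners fixture: (-125,-170),(90,-170),(90,200),(-125,200)
B=[((-125,-170),sc(42,405)),((90,-170),sc(262,660)),((90,200),sc(758,320)),((-125,200),sc(520,105))]
B2=[((-125,-170),sd(718,150)),((90,-170),sd(362,45)),((90,200),sd(40,495)),((-125,200),sd(440,632))]
P=[sc(220,350),sc(325,472),sc(549,345),sc(438,228)]
P2=[sd(580,228),sd(397,162),sd(265,375),sd(440,430)]
pl=[(-55,-80),(55,-80),(55,80),(-55,80)]
def fit(loc,pts):
    L=np.array(loc,float);Q=np.array(pts)[:,:2]
    fn=lambda p:((np.c_[np.cos(p[2])*L[:,0]-np.sin(p[2])*L[:,1],np.sin(p[2])*L[:,0]+np.cos(p[2])*L[:,1]]+p[:2])-Q).ravel()
    s=least_squares(fn,[*Q.mean(0),0.]);return s.x,s.fun.reshape(-1,2).round(1).tolist()
for n,F,b,p in(('scene',f,B,P),('side',g,B2,P2)):
    fx,res=fit([a for a,_ in b],[atz(F,*uv,16) for _,uv in b]); print(n,'fix',fx.round(4),res)
    px,res=fit(pl,[atz(F,*uv,30) for uv in p]); print(n,'panel',px.round(4),res)
    c,s=np.cos(fx[2]),np.sin(fx[2]); R=np.array([[c,-s],[s,c]])
    for uv in p: print('  fixt',((atz(F,*uv,30)[:2]-fx[:2])@R).round(1), 'depthz',dep(F,*uv)[2].round(1))
    print('rel angle',px[2]-fx[2])
k1=sc(712,78);k2=sd(152,391)
o1,d1=ray(f,*k1);o2,d2=ray(g,*k2)
A=np.c_[d1,-d2];t=np.linalg.lstsq(A,o2-o1,rcond=None)[0]
print('knob',o1+d1*t[0],o2+d2*t[1],'surf',dep(f,*k1),dep(g,*k2))
E
python3 m0.py
```

```text
scene fix [ 5.327401e+02 -3.125290e+01 -2.392000e-01] [[-1.8, 0.2], [0.7, -2.3], [-1.6, 3.5], [2.7, -1.5]]
scene panel [ 5.106915e+02 -2.043990e+01 -2.986000e-01] [[-2.0, 0.2], [2.1, -3.8], [0.5, 1.3], [-0.6, 2.3]]
  fixt [-81.6 -71. ] depthz 32.2
  fixt [ 23.3 -74.7] depthz 27.4
  fixt [35.4 80.5] depthz 19.3
  fixt [-73.   86.4] depthz 27.1
rel angle -0.05947522952916598
side fix [ 5.340236e+02 -2.975480e+01 -2.490000e-01] [[-1.3, 0.0], [1.0, 1.3], [1.4, -0.9], [-1.2, -0.4]]
side panel [ 5.080474e+02 -1.152690e+01 -2.632000e-01] [[-1.5, 0.3], [1.7, 6.3], [7.0, -6.3], [-7.2, -0.2]]
  fixt [-84.3 -67.9] depthz 23.6
  fixt [ 24.1 -76. ] depthz 31.4
  fixt [18.1 94.9] depthz 16.9
  fixt [-76.6  94. ] depthz 24.1
rel angle -0.01421129904299287
knob [593.66184064 180.90950947 140.7183437 ] [596.42917874 181.97518431 140.50007327] surf [598.32132604 171.10578187 151.92822516] [593.8393483  190.57319588 149.6435392 ]
```

carry_out --steps '[{"delta_pos": [0.18, 0.37, 0.04], "dr": [0, 0, -0.02]}, {"delta_pos": [0.18, 0.37, 0.04], "dr": [0, 0, -0.02]}, {"delta_pos": [0.18, 0.37, 0.04], "dr": [0, 0, -0.02]}, {"delta_pos": [0.18, 0.37, 0.04], "dr": [0, 0, -0.02]}, {"delta_pos": [0.18, 0.37, 0.04], "dr": [0, 0, -0.02]}, {"delta_pos": [0.18, 0.37, 0.04], "dr": [0, 0, -0.02]}, {"delta_pos": [0.18, 0.37, 0.04], "dr": [0, 0, -0.02]}, {"delta_pos": [0.18, 0.37, 0.04], "dr": [0, 0, -0.02]}]'

```text
time_s: 1.15
eef_pos: [301.8, -307.5, 263.3]
tcp_rot: [-3.142, -0.003, -0.0]
wrist_force: [0.5, -0.7, 0.0]
grip_width: 0.998
```

carry_out --steps '[{"delta_pos": [0.18, 0.37, 0], "dr": [0, 0, -0.02]}, {"delta_pos": [0.18, 0.37, 0], "dr": [0, 0, -0.02]}, {"delta_pos": [0.18, 0.37, 0], "dr": [0, 0, -0.02]}, {"delta_pos": [0.18, 0.37, 0], "dr": [0, 0, -0.02]}, {"delta_pos": [0.18, 0.37, 0], "dr": [0, 0, -0.02]}, {"delta_pos": [0.18, 0.37, 0], "dr": [0, 0, -0.02]}, {"delta_pos": [0.18, 0.37, 0], "dr": [0, 0, -0.02]}, {"delta_pos": [0.18, 0.37, 0], "dr": [0, 0, -0.02]}, {"delta_pos": [0, 0, 0], "dr": [0, 0, 0]}, {"delta_pos": [0, 0, 0], "dr": [0, 0, 0]}]'

```text
time_s: 2.4
eef_pos: [445.0, -13.0, 263.0]
tcp_rot: [3.117, -0.386, -0.001]
wrist_force: [-0.1, 0.2, 0.5]
grip_width: 1.001
```

```bash
python3 -c "
from h import *
f=snap('wrist','w1');print(r.get_state())"
```

```text
{'time_s': 2.45, 'q': array([-3.31799226e-02,  3.26909757e-02,  1.96058745e+00, -3.81605530e-04,
        1.14900310e+00,  1.78546609e+00]), 'qvel': array([-0.0124984 , -0.0048334 ,  0.00115444,  0.00201847, -0.00023042,
        0.00472457]), 'joint_efforts': array([ 7.68698864e-01, -3.63035452e+01, -3.42889595e+01,  3.98011110e-02,
       -1.73643767e-02,  4.95343673e-03]), 'eef_pos': array([444.98483808, -13.38853714, 263.06459542]), 'tcp_rot': array([ 3.11712443e+00, -3.88031376e-01, -1.02793340e-03]), 'wrist_force': array([-0.85577202, -0.27094285, -0.07430313]), 'ft_torque': array([-0.01101992,  0.03344043, -0.01731875]), 'grip_width': 0.9984433293502358}
```

View pics/w1.png

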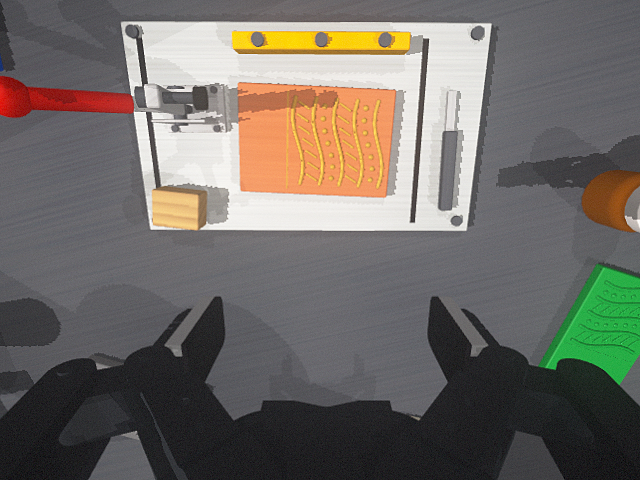

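The wrist view shows the whole bed: corners near (122,22), (491,23), (467,230) and (151,230). The copper panel spans (239,83) to (390,195) and the yellow bar's face is at about row 50. I'll enlarge it for the corners.

```bash
python3 -c "
from h import *
f=load('w1'); crop(f,'w1a',220,20,200,190,3)
crop(f,'w1b',110,10,390,230,2)"
```

```text
(no output)
```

View pics/w1a.png

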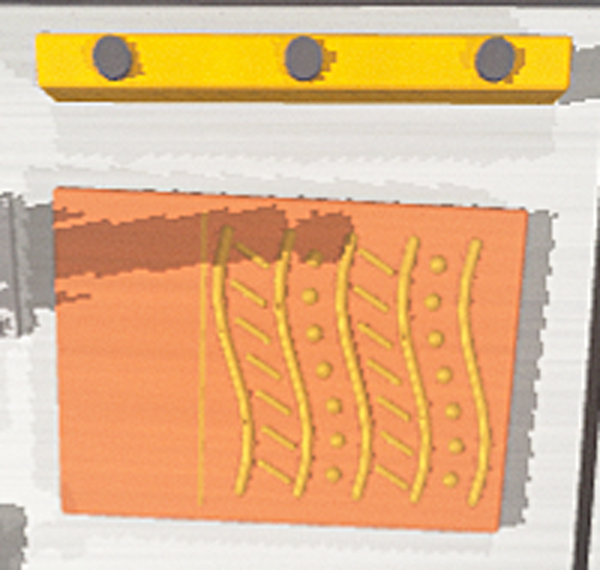

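View pics/w1b.png

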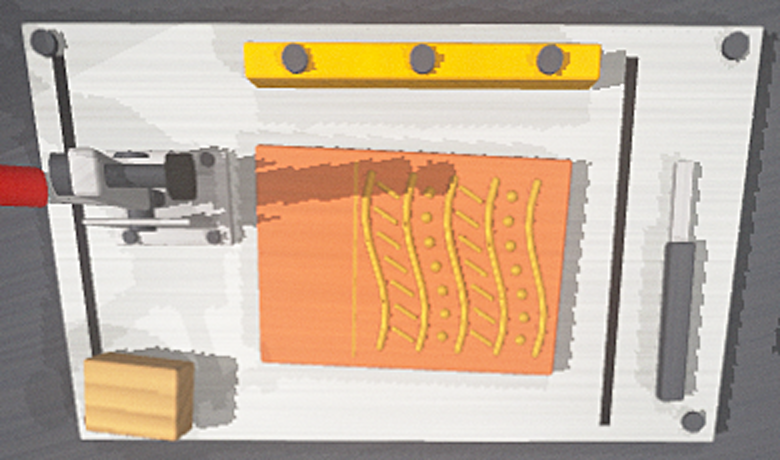

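```bash
cat > m1.py <<'E'
from h import *
from m0 import fit,pl
f=load('w1')
a=lambda x,y:(220+(x+.5)/3-.5,20+(y+.5)/3-.5)
b=lambda x,y:(110+(x+.5)/2-.5,10+(y+.5)/2-.5)
bed=[(-125,-170),(90,-170),(90,200),(-125,200)]
fx,res=fit(bed,[atz(f,*uv,16) for uv in (b(714,440),b(763,27),b(22,24),b(82,440))]);print('fix',fx,res)
px,res=fit(pl,[atz(f,*uv,30) for uv in (a(497,531),a(526,210),a(54,187),a(63,512))]);print('pan',px,res,px[2]-fx[2])
c,s=np.cos(fx[2]),np.sin(fx[2]); R=np.array([[c,-s],[s,c]])
F=lambda P:((P[:2]-fx[:2])@R).round(1)
for uv in (a(497,531),a(526,210),a(54,187),a(63,512)): print('panel corner',F(atz(f,*uv,30)))
for uv in (a(50,101),a(563,104)): print('stop foot',F(atz(f,*uv,16)))
for uv in (a(38,88),a(570,92)): print('stop top',F(atz(f,*uv,38)))
for uv in (b(85,360),b(193,367)):print('block',F(atz(f,*uv,44)))
for uv in (b(165,175),b(195,175),b(60,173)):print('pad/arm',F(dep(f,*uv)),dep(f,*uv)[2])
print('foot',F(atz(f,*b(234,150),20)),F(atz(f,*b(238,242),20)))
E
python3 m1.py | sed -n '/^fix/,$p'
```

```text
fix [ 5.33171151e+02 -3.01967035e+01 -2.49017545e-01] [[-1.6, -0.7], [1.1, -1.6], [0.9, 1.0], [-0.4, 1.4]]
pan [ 5.10342736e+02 -1.74240975e+01 -2.90761019e-01] [[-1.1, -0.9], [0.5, -1.6], [1.0, 0.9], [-0.4, 1.6]] -0.041743474402404085
panel corner [-82.7 -69.7]
panel corner [ 25.4 -74. ]
panel corner [32.2 83.3]
panel corner [-76.1  87.5]
stop foot [60.9 86. ]
stop foot [ 60.3 -87.2]
stop top [60.2 84.5]
stop top [ 59.3 -84.6]
block [-73.4 176.5]
block [-77.  120.3]
pad/arm [ 7.4 91.1] 138.5642749325366
pad/arm [ 8.  82.5] 131.95844615618097
pad/arm [  7.1 124.4] 147.37019526170587
foot [31. 97.] [-14.2  98.4]
```

carry_out --steps '[{"delta_pos": [-0.23, 0.115, 0], "dr": [0, 0, 0]}, {"delta_pos": [0, 0, -0.4], "dr": [0, 0, 0]}, {"delta_pos": [0, 0, -0.4], "dr": [0, 0, 0]}, {"delta_pos": [0, 0, -0.4], "dr": [0, 0, 0]}, {"delta_pos": [0, 0, -0.4], "dr": [0, 0, 0]}, {"delta_pos": [0, 0, -0.4], "dr": [0, 0, 0]}, {"delta_pos": [0, 0, -0.25], "dr": [0, 0, 0]}, {"delta_pos": [0, 0, -0.1], "dr": [0, 0, 0]}, {"delta_pos": [0, 0, 0], "dr": [0, 0, 0]}]'

```text
time_s: 3.58
eef_pos: [422.3, -1.9, 28.3]
tcp_rot: [3.117, -0.39, -0.001]
wrist_force: [1.1, 0.1, 0.2]
grip_width: 0.996
```

```bash
python3 -c "
from h import *
f=snap('wrist','w2')
g=snap('side','s2'); crop(g,'s2a',220,200,190,140,4)
print(r.get_state()['eef_pos'])"
```

```text
[423.14248287  -1.62006628  29.11900141]
```

View pics/w2.png

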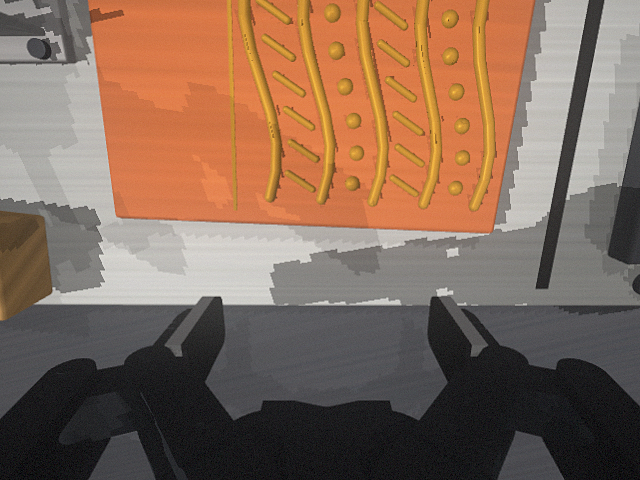

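View pics/s2a.png

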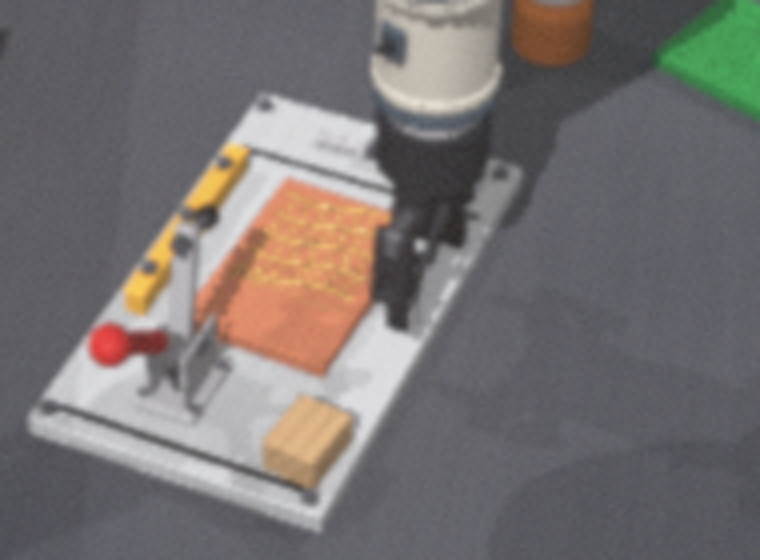

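The panel's near edge is at row ~217-232 in the wrist view. The fingers are short of it and inside its width, and the block at the left is clear. I'll go down the rest.

carry_out --steps '[{"delta_pos": [0, 0, -0.1], "dr": [0, 0, 0]}, {"delta_pos": [0, 0, -0.09], "dr": [0, 0, 0]}, {"delta_pos": [0, 0, 0], "dr": [0, 0, 0]}]'

```text
time_s: 4.05
eef_pos: [422.0, -1.3, 8.6]
tcp_rot: [3.117, -0.388, -0.002]
wrist_force: [-0.2, 0.3, -0.4]
grip_width: 0.997
```

```bash
python3 -c "
from h import *
f=snap('wrist','w3')
for u,v in ((205,302),(212,305),(450,302),(440,305),(180,330)): print(dep(f,u,v))
print(r.get_state()['eef_pos'],r.get_state()['wrist_force'])"
```

```text
[442.98957103  41.12557465  31.33473954]
[441.48422258  38.56396181  32.16758159]
[419.5391274  -49.54545881  30.44715787]
[420.80253614 -45.02314048  33.11398586]
[443.52527167  42.42046706  51.50449752]
[422.14007652  -1.29118222   8.90373754] [-0.34622978  0.06469572  0.29760995]
```

```bash
python3 -c "
from h import *
f=load('w3');u=np.array([.969,-.2464,0]);v=np.array([.2464,.969,0]);t=np.array([422.1,-1.3,0])
for z in (16,20,22,25,30):print(z,proj(f,t+11*u+43*v+[0,0,z]).round(1),proj(f,t+11*u+57*v+[0,0,z]).round(1))
d=f['range_z']
for v_ in range(290,310,2):print(v_,[dep(f,u_,v_).round(0).tolist() for u_ in (202,210,216)])
"
```

```text
16 [224.6 282.7] [191.5 282.6]
20 [221.9 286.7] [187.9 286.6]
22 [220.4 288.7] [186.  288.7]
25 [218.2 291.9] [183.1 291.9]
30 [214.4 297.6] [177.9 297.5]
290 [[442.0, 49.0, 15.0], [442.0, 45.0, 16.0], [441.0, 42.0, 17.0]]
292 [[441.0, 49.0, 16.0], [440.0, 46.0, 15.0], [440.0, 42.0, 17.0]]
294 [[441.0, 48.0, 17.0], [440.0, 45.0, 16.0], [439.0, 43.0, 16.0]]
296 [[439.0, 50.0, 15.0], [439.0, 45.0, 17.0], [438.0, 43.0, 16.0]]
298 [[443.0, 44.0, 27.0], [442.0, 41.0, 26.0], [442.0, 39.0, 27.0]]
300 [[443.0, 43.0, 29.0], [442.0, 40.0, 29.0], [441.0, 38.0, 28.0]]
302 [[443.0, 43.0, 30.0], [442.0, 40.0, 31.0], [441.0, 38.0, 29.0]]
304 [[443.0, 42.0, 32.0], [442.0, 40.0, 31.0], [440.0, 38.0, 29.0]]
306 [[442.0, 42.0, 33.0], [442.0, 39.0, 34.0], [439.0, 39.0, 28.0]]
308 [[443.0, 41.0, 36.0], [442.0, 38.0, 35.0], [438.0, 39.0, 29.0]]
```

carry_out --steps '[{"delta_pos": [0, 0, -0.05], "dr": [0, 0, 0]}, {"delta_pos": [0, 0, 0], "dr": [0, 0, 0]}]'

```text
time_s: 4.35
eef_pos: [422.4, -1.3, 4.0]
tcp_rot: [3.117, -0.388, -0.001]
wrist_force: [0.1, 0.5, 0.3]
grip_width: 1.001
```

```bash
python3 -c "
from h import *
f=snap('wrist','w4')
for v_ in range(284,304,2):print(v_,[dep(f,u_,v_).round(0).tolist() for u_ in (202,210,440)])
print(r.get_state()['eef_pos'],r.get_state()['wrist_force'])"
```

```text
284 [[447.0, 45.0, 16.0], [446.0, 42.0, 16.0], [423.0, -49.0, 16.0]]
286 [[446.0, 45.0, 15.0], [445.0, 42.0, 16.0], [422.0, -49.0, 15.0]]
288 [[446.0, 45.0, 17.0], [445.0, 42.0, 17.0], [421.0, -49.0, 16.0]]
290 [[444.0, 46.0, 15.0], [444.0, 43.0, 16.0], [421.0, -49.0, 16.0]]
292 [[444.0, 46.0, 17.0], [443.0, 43.0, 15.0], [420.0, -49.0, 16.0]]
294 [[443.0, 46.0, 16.0], [442.0, 43.0, 17.0], [418.0, -49.0, 15.0]]
296 [[442.0, 47.0, 16.0], [441.0, 44.0, 15.0], [418.0, -49.0, 16.0]]
298 [[444.0, 44.0, 23.0], [443.0, 41.0, 23.0], [421.0, -47.0, 22.0]]
300 [[443.0, 43.0, 24.0], [443.0, 40.0, 24.0], [420.0, -47.0, 23.0]]
302 [[443.0, 43.0, 25.0], [443.0, 39.0, 27.0], [420.0, -46.0, 25.0]]
[422.42299699  -1.3097016    4.15044879] [ 0.14370829  0.02086226 -0.9387271 ]
```

carry_out --steps '[{"delta_pos": [0.048, -0.012, 0], "dr": [0, 0, 0]}, {"delta_pos": [0.048, -0.012, 0], "dr": [0, 0, 0]}, {"delta_pos": [0.048, -0.012, 0], "dr": [0, 0, 0]}, {"delta_pos": [0.048, -0.012, 0], "dr": [0, 0, 0]}, {"delta_pos": [0.048, -0.012, 0], "dr": [0, 0, 0]}, {"delta_pos": [0.048, -0.012, 0], "dr": [0, 0, 0]}, {"delta_pos": [0.048, -0.012, 0], "dr": [0, 0, 0]}, {"delta_pos": [0.048, -0.013, 0], "dr": [0, 0, 0]}, {"delta_pos": [0.048, -0.013, 0], "dr": [0, 0, 0]}, {"delta_pos": [0, 0, 0], "dr": [0, 0, 0]}]'

```text
time_s: 5.65
eef_pos: [464.5, -12.4, 3.8]
tcp_rot: [3.117, -0.388, -0.004]
wrist_force: [-3.6, -0.4, -2.9]
grip_width: 1.004
```

```bash
python3 -c "
from h import *
f=snap('wrist','w5')"
```

```text
(no output)
```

View pics/w5.png

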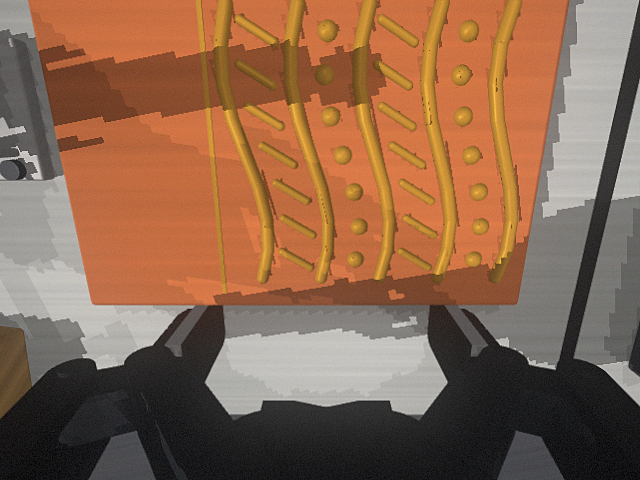

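Both fingers touch the near edge (row 303), and the panel now lies square to them. I'll go on gently.

carry_out --steps '[{"delta_pos": [0.029, -0.007, 0], "dr": [0, 0, 0]}, {"delta_pos": [0.029, -0.007, 0], "dr": [0, 0, 0]}, {"delta_pos": [0.019, -0.005, 0], "dr": [0, 0, 0]}, {"delta_pos": [0.01, -0.003, 0], "dr": [0, 0, 0]}, {"delta_pos": [0, 0, 0], "dr": [0, 0, 0]}]'

```text
time_s: 6.32
eef_pos: [474.6, -14.6, 4.3]
tcp_rot: [-3.117, 0.388, -0.0]
wrist_force: [-4.0, 0.3, -2.6]
grip_width: 0.998
```

carry_out --steps '[{"delta_pos": [0.01, -0.003, 0], "dr": [0, 0, 0]}, {"delta_pos": [0, 0, 0], "dr": [0, 0, 0]}]'

```text
time_s: 6.58
eef_pos: [474.9, -14.7, 4.3]
tcp_rot: [3.118, -0.388, -0.001]
wrist_force: [-5.0, 1.6, -1.6]
grip_width: 0.999
```

carry_out --steps '[{"delta_pos": [0.01, -0.003, 0], "dr": [0, 0, 0]}, {"delta_pos": [0, 0, 0], "dr": [0, 0, 0]}]'

```text
time_s: 6.82
eef_pos: [475.6, -15.0, 4.3]
tcp_rot: [-3.117, 0.388, 0.002]
wrist_force: [-6.4, 1.3, 0.8]
grip_width: 0.997
```

carry_out --steps '[{"delta_pos": [0.01, -0.003, 0], "dr": [0, 0, 0]}, {"delta_pos": [0, 0, 0], "dr": [0, 0, 0]}]'

```text
time_s: 7.08
eef_pos: [475.6, -15.0, 4.3]
tcp_rot: [-3.117, 0.388, 0.005]
wrist_force: [-10.1, 5.7, 4.9]
grip_width: 1.002
```

carry_out --steps '[{"delta_pos": [0.01, -0.003, 0], "dr": [0, 0, 0]}, {"delta_pos": [0, 0, 0], "dr": [0, 0, 0]}]'

```text
time_s: 7.32
eef_pos: [475.5, -15.1, 4.2]
tcp_rot: [-3.117, 0.389, 0.008]
wrist_force: [-12.9, 7.5, 9.2]
grip_width: 0.998
```

```bash
python3 -c "
from h import *
f=snap('scene','c6');crop(f,'c6a',290,240,110,90,7)
print(r.get_state())"
```

```text
{'time_s': 7.375, 'q': array([-3.52735054e-02,  4.84338400e-01,  2.09709512e+00,  1.23859474e-03,
        5.65323741e-01,  1.78243730e+00]), 'qvel': array([ 1.52278871e-04,  2.25230259e-06, -6.26669802e-04, -9.86759130e-04,
       -2.07591428e-03,  8.39953612e-04]), 'joint_efforts': array([ -3.21228147, -51.48326039, -24.97836292,  -1.00728314,
        -4.00383219,   0.16882808]), 'eef_pos': array([475.58805643, -15.05416168,   4.22490873]), 'tcp_rot': array([-3.11726601,  0.38847437,  0.00817189]), 'wrist_force': array([-13.24758886,   6.6270786 ,   8.84355079]), 'ft_torque': array([1.17311036, 1.84002879, 0.1457815 ]), 'grip_width': 1.0007309695528013}
```

View pics/c6a.png

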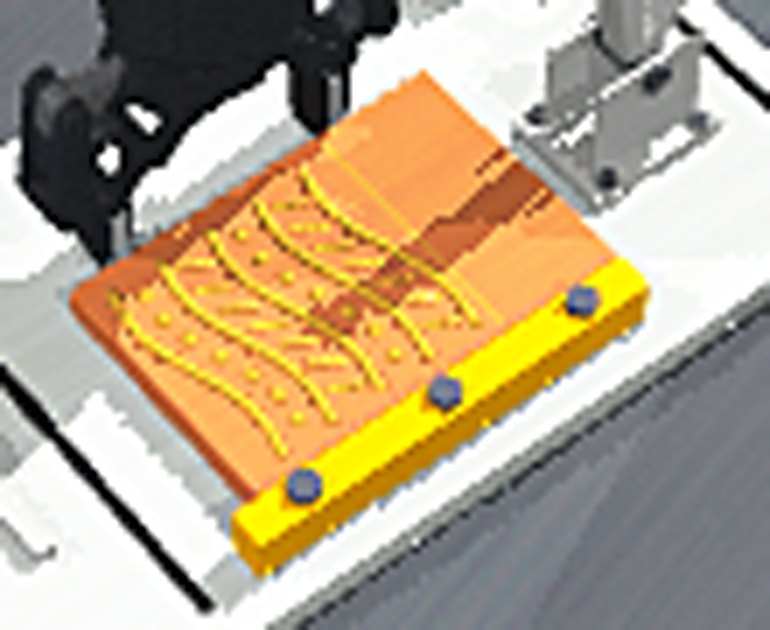

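Force builds with no further motion, and the scene view shows the panel meeting the bar along its length. I'll back off, then look from above.

carry_out --steps '[{"delta_pos": [-0.03, 0.008, 0], "dr": [0, 0, 0]}, {"delta_pos": [-0.1, 0.025, 0], "dr": [0, 0, 0]}, {"delta_pos": [-0.2, 0.05, 0], "dr": [0, 0, 0]}, {"delta_pos": [0, 0, 0.3], "dr": [0, 0, 0]}, {"delta_pos": [0, 0, 0.4], "dr": [0, 0, 0]}, {"delta_pos": [0, 0, 0.4], "dr": [0, 0, 0]}, {"delta_pos": [0, 0, 0.4], "dr": [0, 0, 0]}, {"delta_pos": [0.2, 0, 0.4], "dr": [0, 0, 0]}, {"delta_pos": [0.2, 0, 0.4], "dr": [0, 0, 0]}, {"delta_pos": [0, 0, 0], "dr": [0, 0, 0]}]' --claw 0

```text
time_s: 8.62
eef_pos: [489.1, -7.5, 237.8]
tcp_rot: [-3.117, 0.388, -0.014]
wrist_force: [0.2, -1.2, -0.6]
grip_width: 1.001
```

carry_out --steps '[{"delta_pos": [0, 0, 0], "dr": [0, 0, 0]}, {"delta_pos": [0, 0, 0], "dr": [0, 0, 0]}]' --claw 1

```text
time_s: 8.88
eef_pos: [484.3, -7.4, 233.1]
tcp_rot: [3.117, -0.388, -0.003]
wrist_force: [0.6, -0.4, -0.5]
grip_width: 0.602
```

```bash
python3 -c "
from h import *
f=snap('wrist','w7');crop(f,'w7a',200,0,220,200,3.0)"
```

```text
(no output)
```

View pics/w7.png

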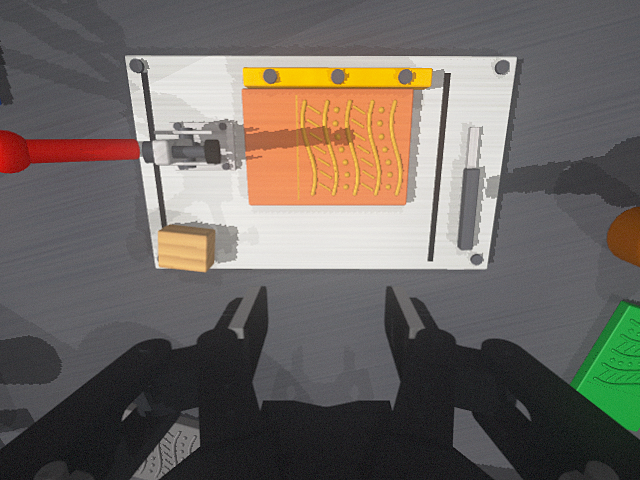

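View pics/w7a.png

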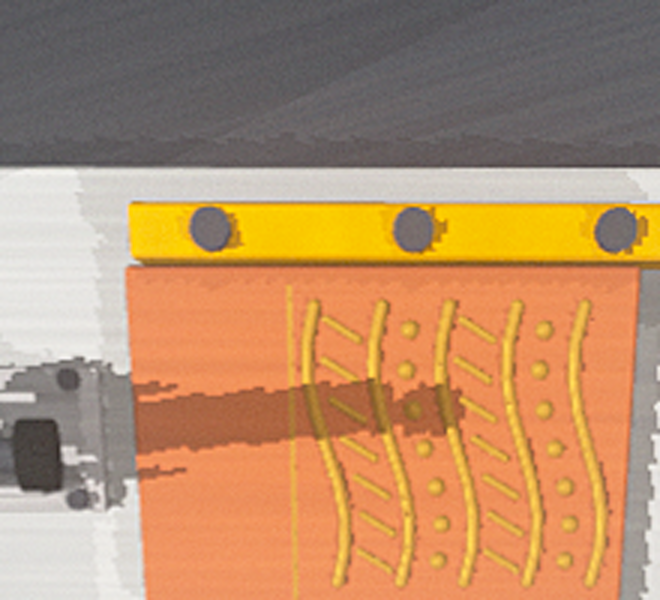

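Flush by eye: the seam runs at an even row across the crop (264 left, ~266 right). A quick number check and then the knob.

```bash
python3 -c "
from h import *
f=load('w7');crop(f,'w7b',230,60,210,155,3.8)
fx=np.array([533.17,-30.2]);c,s=np.cos(-.249),np.sin(-.249);R=np.array([[c,-s],[s,c]])
F=lambda P:((P[:2]-fx)@R).round(1)
# colour segment of the copper top
h=cv2.cvtColor(f['color'],cv2.COLOR_RGB2HSV)
m=((h[...,0]>4)&(h[...,0]<14)&(h[...,1]>110)&(h[...,2]>60)).astype(np.uint8)
m[:, :235]=0;m[:,425:]=0;m[:60]=0;m[215:]=0
for u in range(250,405,15):
  col=np.where(m[:,u])[0];a=F(atz(f,u,col.min()-.5,30));b=F(atz(f,u,col.max()+.5,30));print(u,col.min(),col.max(),a,b)
k=(8,151);print('knob px',F(dep(f,*k)),dep(f,*k)[2])
u=np.array([c,s]);v=np.array([-s,c])
for y,z in((220,140),):
  P=fx+7.7*u+y*v;print('knob world',P, proj(f,[*P,z]))
  for yy in (262,250):print(yy,fx+7.7*u+yy*v)
print(r.get_state()['eef_pos'],F(r.get_state()['eef_pos']))"
```

```text
250 88 204 [60.  80.2] [-49.3  86.8]
265 88 204 [60.  66.4] [-49.3  71.7]
280 88 204 [60.  52.5] [-49.3  56.5]
295 88 204 [60.  38.7] [-49.3  41.4]
310 88 204 [60.  24.9] [-49.3  26.3]
325 89 204 [59.1 11.1] [-49.3  11.1]
340 89 204 [59.2 -2.7] [-49.3  -4. ]
355 88 204 [ 60.  -16.5] [-49.3 -19.2]
370 89 204 [ 59.2 -30.4] [-49.2 -34.3]
385 88 204 [ 60.1 -44.2] [-49.2 -49.5]
400 88 204 [ 60.1 -58. ] [-49.2 -64.6]
knob px [  8.4 213. ] 148.65771607181878
knob world [594.84821005 181.11750615] [  9.18345127 151.50176853]
262 [605.19847683 221.82219848]
250 [602.24125775 210.19228638]
[484.400623    -7.39800081 233.15546807] [-52.9  10.1]
```

The panel's far edge measures fixture x 59-60 all along and its near edge an even -49.3, so it is flush. Now over to the outer side of the knob, with the gripper shut.

carry_out --steps '[{"delta_pos": [0.152, 0.29, 0], "dr": [0, 0, 0]}, {"delta_pos": [0.152, 0.29, 0], "dr": [0, 0, 0]}, {"delta_pos": [0.152, 0.29, 0], "dr": [0, 0, 0]}, {"delta_pos": [0.152, 0.29, 0], "dr": [0, 0, 0]}, {"delta_pos": [0.152, 0.29, 0], "dr": [0, 0, 0]}, {"delta_pos": [0.152, 0.29, 0], "dr": [0, 0, 0]}, {"delta_pos": [0.152, 0.29, 0], "dr": [0, 0, 0]}, {"delta_pos": [0.152, 0.29, 0], "dr": [0, 0, 0]}, {"delta_pos": [0, 0, 0], "dr": [0, 0, 0]}]' --claw 1

```text
time_s: 10.05
eef_pos: [607.1, 226.1, 232.9]
tcp_rot: [3.118, -0.386, -0.002]
wrist_force: [-0.4, -0.2, -0.3]
grip_width: -0.001
```

carry_out --steps '[{"delta_pos": [0, 0, 0], "dr": [0, 0, 0]}, {"delta_pos": [0, 0, -0.3], "dr": [0, 0, 0]}, {"delta_pos": [0, 0, -0.3], "dr": [0, 0, 0]}, {"delta_pos": [0, 0, -0.3], "dr": [0, 0, 0]}, {"delta_pos": [0, 0, -0.15], "dr": [0, 0, 0]}, {"delta_pos": [0, 0, 0], "dr": [0, 0, 0]}]'

```text
time_s: 10.8
eef_pos: [606.3, 223.8, 128.5]
tcp_rot: [3.116, -0.389, -0.003]
wrist_force: [-0.5, 0.4, 0.9]
grip_width: -0.003
```

```bash
python3 -c "
from h import *
f=snap('wrist','w8');g=snap('scene','c8');crop(g,'c8a',340,160,120,110,6)
s=r.get_state();print(s['eef_pos'],s['tcp_rot'],s['q'])"
```

```text
[607.57186904 224.49723669 130.3013547 ] [-3.11692757e+00  3.88740378e-01 -1.65940627e-03] [ 3.51636499e-01  4.90825747e-01  1.66577897e+00 -2.96946807e-05
  9.83812116e-01  2.17060606e+00]
```

View pics/w8.png

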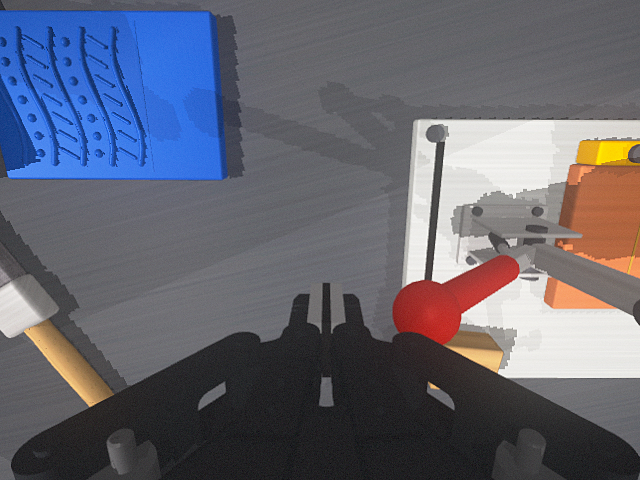

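View pics/c8a.png

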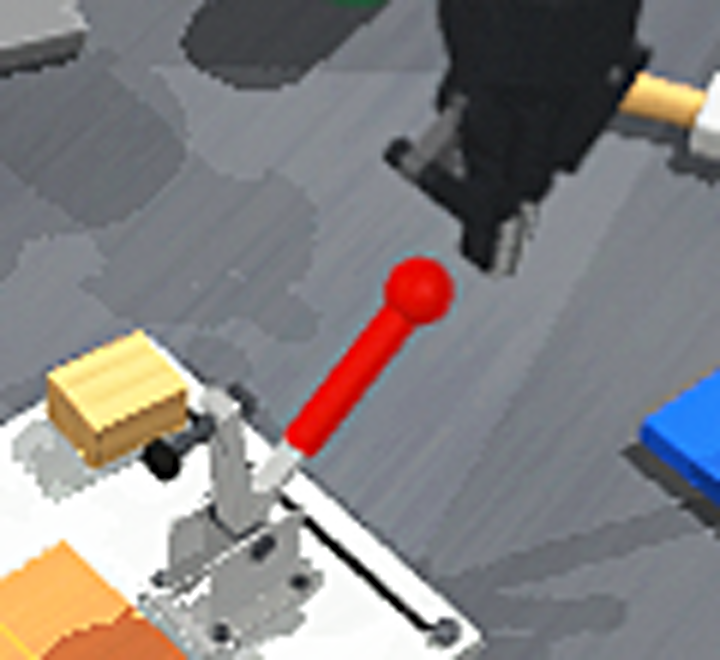

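The shut gripper stands just outside the ball, at (325,290) against (427,313). Its linkages bulge in the push direction, so I'll turn the tool 90° and meet the ball with the slim side of the fingers.

carry_out --steps '[{"delta_pos": [0, 0, 0], "dr": [0, 0, 0.1]}, {"delta_pos": [0, 0, 0], "dr": [0, 0, 0.1]}, {"delta_pos": [0, 0, 0], "dr": [0, 0, 0.1]}, {"delta_pos": [0, 0, 0], "dr": [0, 0, 0.1]}, {"delta_pos": [0, 0, 0], "dr": [0, 0, 0.1]}, {"delta_pos": [0, 0, 0], "dr": [0, 0, 0.1]}, {"delta_pos": [0, 0, 0], "dr": [0, 0, 0.1]}, {"delta_pos": [0, 0, 0], "dr": [0, 0, 0.1]}, {"delta_pos": [0, 0, 0], "dr": [0, 0, 0.1]}, {"delta_pos": [0, 0, 0], "dr": [0, 0, 0.1]}]'

```text
time_s: 12.15
eef_pos: [607.9, 224.8, 131.0]
tcp_rot: [2.473, 1.936, 0.004]
wrist_force: [0.0, -0.8, 0.3]
grip_width: -0.002
```

carry_out --steps '[{"delta_pos": [0, 0, 0], "dr": [0, 0, 0]}, {"delta_pos": [0, 0, 0], "dr": [0, 0, 0]}]'

```text
time_s: 12.4
eef_pos: [607.5, 224.7, 130.1]
tcp_rot: [2.482, 1.925, 0.002]
wrist_force: [-0.1, -0.3, 1.0]
grip_width: -0.003
```

```bash
python3 -c "
from h import *
g=snap('scene','c9');crop(g,'c9a',340,160,120,110,6)
s=r.get_state();print(s['eef_pos'],s['tcp_rot'],s['q'])
fx=np.array([533.17,-30.2]);c,s_=np.cos(-.249),np.sin(-.249);R=np.array([[c,-s_],[s_,c]])
print((s['eef_pos'][:2]-fx)@R)"
```

```text
[607.31112984 224.67201171 129.88693058] [2.48148760e+00 1.92616184e+00 1.30778954e-03] [ 3.52020156e-01  4.91196978e-01  1.66623766e+00 -1.05751104e-05
  9.83281444e-01  6.02687987e-01]
[  9.0452039 265.2825546]
```

View pics/c9a.png

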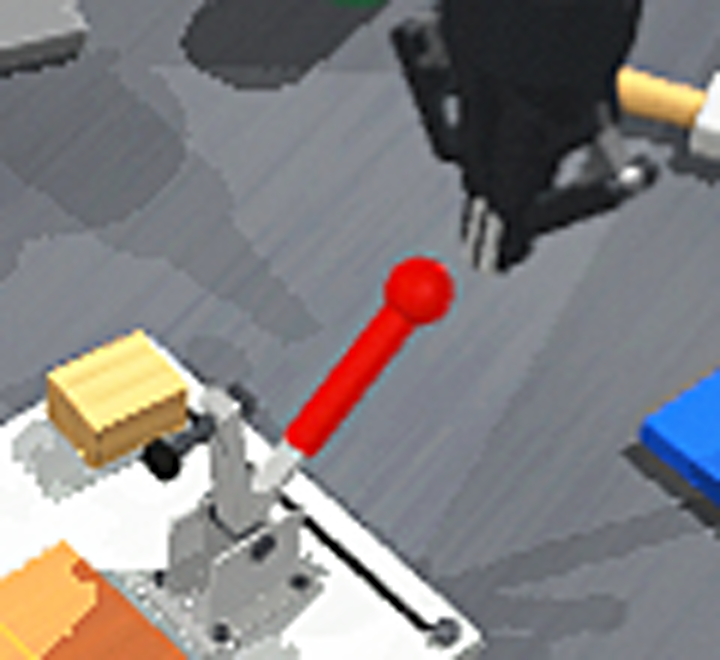

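carry_out --steps '[{"delta_pos": [0, 0, -0.15], "dr": [0, 0, 0]}, {"delta_pos": [-0.035, -0.09, 0], "dr": [0, 0, 0]}, {"delta_pos": [-0.022, -0.084, 0], "dr": [0, 0, 0]}, {"delta_pos": [0, 0, 0], "dr": [0, 0, 0]}, {"delta_pos": [-0.016, -0.063, 0.064], "dr": [0, 0, 0]}, {"delta_pos": [-0.016, -0.063, 0.064], "dr": [0, 0, 0]}, {"delta_pos": [-0.016, -0.063, 0.064], "dr": [0, 0, 0]}]'

```text
time_s: 13.32
eef_pos: [596.6, 189.1, 133.9]
tcp_rot: [-2.479, -1.928, -0.003]
wrist_force: [-0.4, 6.7, -2.8]
grip_width: -0.005
```

```bash
python3 -c "
from h import *
g=snap('scene','c10');crop(g,'c10a',340,160,120,110,6)
s=r.get_state();print(s['eef_pos'],s['wrist_force'])
fx=np.array([533.17,-30.2]);c,s_=np.cos(-.249),np.sin(-.249);R=np.array([[c,-s_],[s_,c]])
print((s['eef_pos'][:2]-fx)@R)"
```

```text
[596.56986836 188.34830775 134.638976  ] [-0.75237061  6.79883943 -2.14185536]
[  7.58663919 227.43207565]
```

View pics/c10a.png

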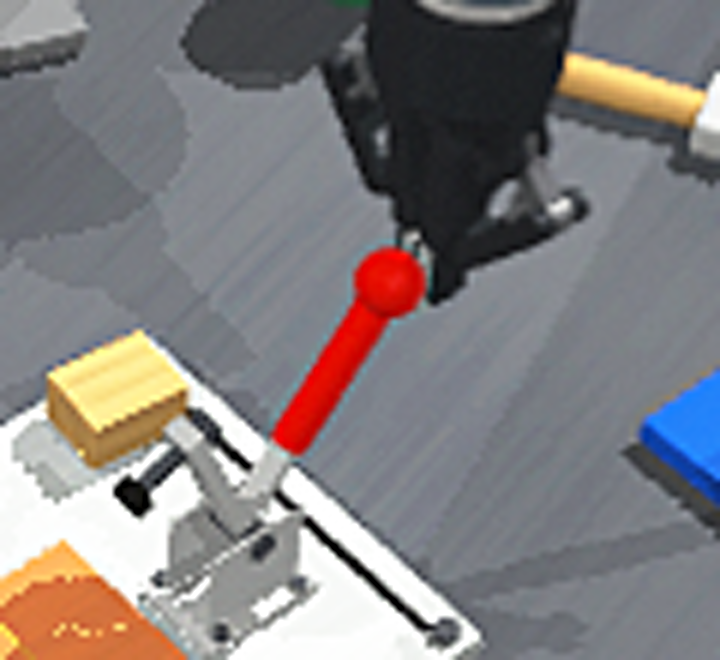

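The fingers sit squarely behind the ball at (390,285) in the crop, the lever is rising, and the force is about 7 N. I'll follow the arc.

carry_out --steps '[{"delta_pos": [-0.017, -0.066, 0.051], "dr": [0, 0, 0]}, {"delta_pos": [-0.017, -0.066, 0.051], "dr": [0, 0, 0]}, {"delta_pos": [-0.017, -0.066, 0.051], "dr": [0, 0, 0]}, {"delta_pos": [-0.018, -0.073, 0.037], "dr": [0, 0, 0]}, {"delta_pos": [-0.018, -0.073, 0.037], "dr": [0, 0, 0]}, {"delta_pos": [-0.018, -0.073, 0.037], "dr": [0, 0, 0]}]'

```text
time_s: 14.12
eef_pos: [585.8, 146.8, 160.0]
tcp_rot: [-2.479, -1.929, -0.001]
wrist_force: [0.2, 5.0, -3.6]
grip_width: 0.001
```

carry_out --steps '[{"delta_pos": [-0.019, -0.077, 0.021], "dr": [0, 0, 0]}, {"delta_pos": [-0.019, -0.077, 0.021], "dr": [0, 0, 0]}, {"delta_pos": [-0.019, -0.077, 0.021], "dr": [0, 0, 0]}, {"delta_pos": [-0.02, -0.077, 0.005], "dr": [0, 0, 0]}, {"delta_pos": [-0.02, -0.077, 0.005], "dr": [0, 0, 0]}, {"delta_pos": [-0.02, -0.077, 0.005], "dr": [0, 0, 0]}, {"delta_pos": [-0.015, -0.057, 0], "dr": [0, 0, 0]}, {"delta_pos": [-0.015, -0.057, 0], "dr": [0, 0, 0]}, {"delta_pos": [0, 0, 0], "dr": [0, 0, 0]}]'

```text
time_s: 15.25
eef_pos: [571.3, 88.5, 167.7]
tcp_rot: [2.479, 1.929, -0.0]
wrist_force: [-0.8, -0.5, -0.3]
grip_width: 0.007
```

```bash
python3 -c "
from h import *
g=snap('scene','c11');crop(g,'c11a',300,180,130,110,6)
s=r.get_state();print(s['eef_pos'],s['wrist_force'])"
```

```text
[571.37013039  88.81549207 167.7001826 ] [ 0.1645861   0.73986634 -0.00276546]
```

View pics/c11a.png

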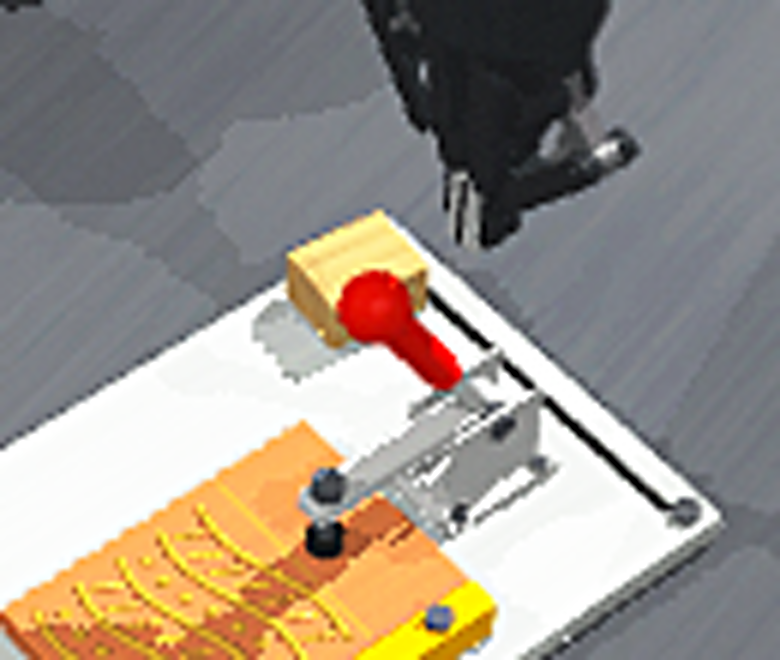

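The lever snapped over (ball at (375,305) in the crop) and the pad sits on the panel at (322,540). I'll retreat and recheck.

carry_out --steps '[{"delta_pos": [0.05, 0.2, 0], "dr": [0, 0, 0]}, {"delta_pos": [0.05, 0.2, 0.2], "dr": [0, 0, 0]}, {"delta_pos": [0, 0, 0.4], "dr": [0, 0, 0]}, {"delta_pos": [0, 0, 0.4], "dr": [0, 0, 0]}, {"delta_pos": [0, 0, 0.3], "dr": [0, 0, 0]}, {"delta_pos": [0, 0, 0], "dr": [0, 0, 0]}, {"delta_pos": [0, 0, 0], "dr": [0, 0, 0]}]'

```text
time_s: 16.18
eef_pos: [581.0, 129.8, 296.9]
tcp_rot: [-2.478, -1.93, 0.001]
wrist_force: [0.5, 0.5, -0.1]
grip_width: -0.002
```

```bash
python3 -c "
from h import *
g=snap('scene','c12');crop(g,'c12a',240,190,190,160,4.2)
f=snap('side','s12');crop(f,'s12a',220,210,140,125,5.5)
s=r.get_state();print(s['eef_pos'],s['wrist_force'],s['time_s'])"
```

```text
[580.74850895 129.3227852  296.29350584] [-0.34631253  0.49188335 -0.53288156] 16.275
```

View pics/c12a.png

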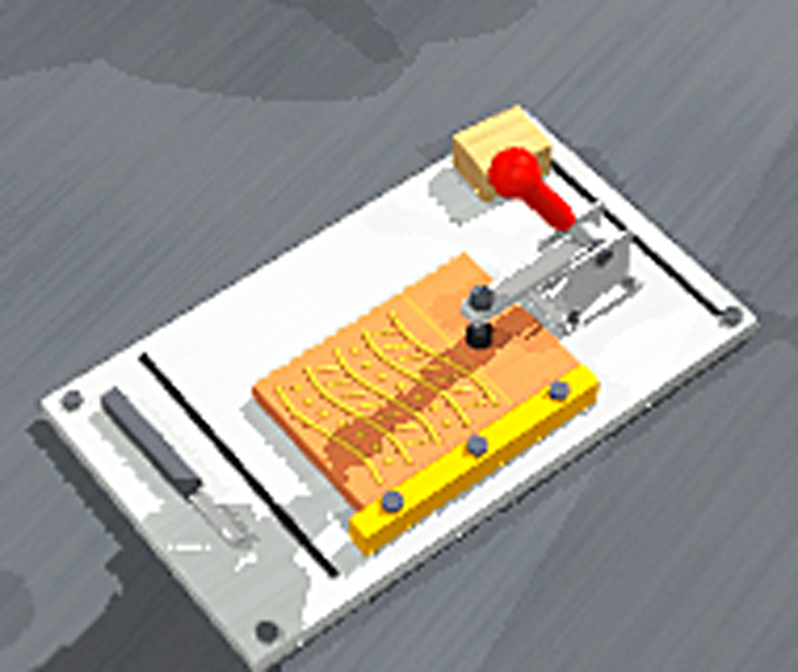

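View pics/s12a.png

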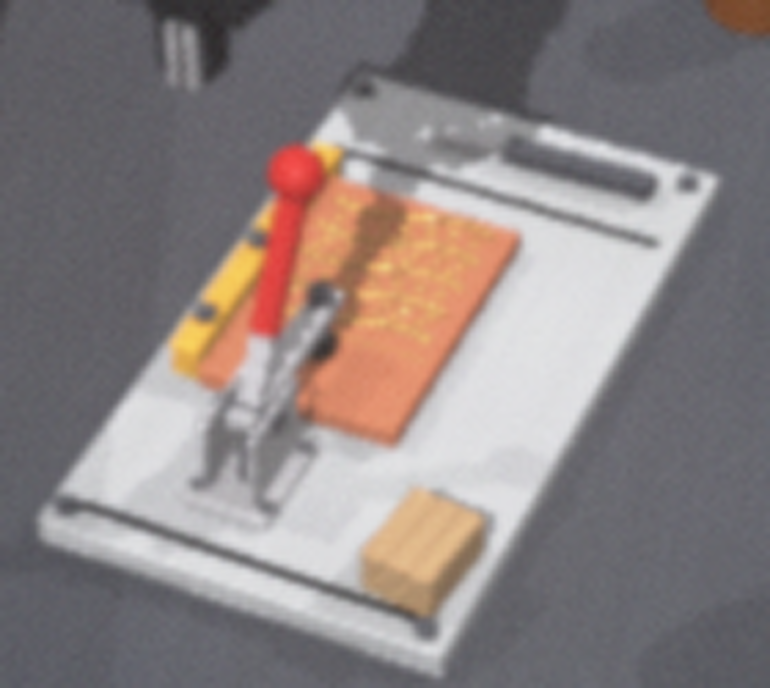

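```bash
python3 - <<'E'
from h import *
f=load('c12')
fx=np.array([533.17,-30.2]);c,s=np.cos(-.249),np.sin(-.249);R=np.array([[c,-s],[s,c]])
sc=lambda a,b:(240+(a+.5)/4.2-.5,190+(b+.5)/4.2-.5)
for p,z in (((252,386),30),((465,253),30),((350,520),38),((582,366),38)): print(p,((atz(f,*sc(*p),z)[:2]-fx)@R).round(1))
E
```

```text
(252, 386) [-48.8 -73.3]
(465, 253) [-48.8  85. ]
(350, 520) [ 61.2 -86.5]
(582, 366) [61.7 80.6]
```

```bash
python3 -c "
from cell import r
print(r.finish_job())"
```

```text
the job is handed in; nothing more can be done
None
```

The copper panel is flush against the yellow stop bar, the toggle clamp is locked with its pad on the panel's plain strip, and the job is handed in.

- **Panel:** I pushed its near edge with both open fingers until about 15 N built up with no further motion. After backing off, its far edge measured fixture x 59–60 mm all along.
- **Clamp:** I followed the ball's arc with shut fingers, measuring about 7 N, until the lever snapped into lock.
- **Last checks:** After lock, the panel's near corners both measured x = -48.8 mm, with the bar face at about 61.5 mm, a separation of 110 mm, which is the panel's length. The roughly 1.3 mm offset in both is within the cameras' 2 mm calibration. The punch and wooden block look unmoved in the last pictures. I did not look closely at the hammer, brush, tin and jar again, but no move came near them.
- **Robot at hand-in:** It was touching nothing, with the wrist force near zero, at about 16 s on its clock.

No check failed. The one disagreement was early: the side camera's first reading of the panel's skew was 0.014 rad, against 0.04–0.06 from the other two cameras, because the clamp hid one panel corner. I used the wrist view.

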